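# Fetch the strip carrier out of the deep test bath

### The arm

A 7-joint arm with a two-finger parallel gripper is mounted at the origin on the work surface. World frame = base frame: x ahead of the robot, y to its left, z up, the work surface at z = 0. Lengths are in m, angles in rad, forces in N, time in s.
With the tool pointing down it reaches from about 0.425 to 0.875 m from the base axis. Payload 8.4 kg.
Tool frame: the origin (TCP) lies at the very end of the fingers, on their centre line; the grasp point (between the pads) lies manip.grasp_offset behind it (manip.grasp_offset is the distance from the TCP to the grasp point, in m); z points along the fingers, y is the line along which they close (so a half turn about z gives the same grasp; the last joint's range is limited). The gripper opens to 87 mm and grips with 3 to 60 N. Pads are 19 mm wide; open, the fingers measure 117 mm over their backs; the gripper's body (75 mm by 190 mm) begins 51 mm behind the grasp point.
Start: joints at [1.156, 0.333, 0.04, 1.465, -0.013, 1.343, -0.059], TCP at [0.202, -0.618, 0.223] pointing down, gripper open.
Joint ranges: [-2.58, 2.58], [-0.38, 2.09], [-1.3, 1.39], [0.25, 2.4], [-1.5, 4.64], [0.08, 2.09], [-2.65, 2.65]. Speed limits (rad/s): [2.22, 2.22, 2.79, 2.79, 3.14, 3.14, 3.14].

### API

Orientations are given as a unit quaternion [w, x, y, z].
In Python, from cell import telemetry, vision, workorder, manip gives the robot as it stands.
- The arm moves only by the tool play_rows, never from a script. Its argument "steps" is text: rows parted by semicolons, each of 7 numbers parted by spaces: the opening, from -1 (shut) to 1 (fully open), then the shift along the tool's x, y, z in cm, then the turn, a rotation vector about the tool's x, y, z in rad. A call has exactly 10 rows; each row shifts and turns the commanded pose from where the row before left it, along the tool's axes as they then stand; what a row does not reach is not made up. A row lasts 1/10 s, in which the tool goes at most 50 mm and 8.59 degrees, less where a joint would pass 70% of its speed; a pose out of reach is approached as far as the arm can. A call with a gripper value outside its range is refused whole. The fingers move at their own pace and stop on an object; "newtons" is the grip in N (left out, the last holds). Time passes only in rows, so rows that do not move let the fingers close, or fill a call up. It gives the time, the measured TCP pose, the force, the opening and the grip force at its end, in the units of the state.
- telemetry.read_state(): the state, without advancing time (a new reading comes with each control period).
- vision.grab_frame(name): name is "side" or "top"; returns a dict with "pixels" (384x512x3 uint8, blue, green, red), "depth" (384x512 float32, m along the optical axis (not along the pixel's ray), 0 where there is no reading), "vfov" (degrees; the focal length in pixels is half the picture's height over the tangent of half this angle, whatever the lens; pixels are square), "cx", "cy" (the principal point, pixels), "dist_coeffs" ([k1, k2, p1, p2, k3] as OpenCV has them; the pictures are not rectified), "rvec" (rotation vector, rad) and "tvec" (3), from world to camera coordinates, as OpenCV has them. Camera axes: x right, y down, z forward; pixel columns grow to the right and rows downward; lengths in m; the calibration is good to about 2 mm. A picture is of the moment at which its call begins.
- workorder.hand_in(): hands the job in; it is judged then, once.
The state is a dict: "time": time; "q": joint angles; "qd": joint speeds; "joint_torque": joint torques, N m; "tcp_pos": TCP position; "tcp_rot": TCP orientation; "wrist_force": force on the tool from outside, world axes, zero at the start; "moment": the same for the moment, N m; "width": opening from 0.0 (shut) to 1.0 (fully open); "grasp_force": force on a finger pad.
Only numpy, scipy, OpenCV 4.12 (cv2) and the standard library are available. Lean on these libraries where they do the work, as an engineer would, in place of code of your own. Each camera call takes 0.05 s, during which the arm holds its last target. There are 200 camera calls.

### The job

With the hook rod, and without touching the carrier with the fingers, get the copper-strip carrier out of the deep well of the test bath: catch its crossbar, draw it gently forward along its rails just until you feel it come up against the spring stop, where it is clear of the keepers, and lift it straight out there without forcing it. Hang it by its crossbar in the notches of the drip stand, then put the hook rod back in its holder, collar resting on the rim. Do not lean hard on the bath and leave the other things on the bench where they are.

Things in the scene. Friction and masses are not known exactly. Their poses are not given: they have to be found in the camera images.
- hook_rod: Steel hook rod, black handle, upright hook-down in its holder, 0.16 kg. Origin: mid saddle (top of the hook's foot); z up the rod, x from shank to lip. Throat x -5 to +5 mm; foot 5 mm thick below; lip x 5 to 9 mm, 10 mm high; all 22 mm wide (y). Shank x -10 to -5 mm, 22 mm wide up to z 22 mm, 10 mm above. Collar 60 mm square, z 103 to 107 mm.
- rod_grip (a point): Middle of the rod's black handle, 132 mm above the rod's origin; same axes. The handle is 24 (x) by 20 (y) mm and spans 107 to 155 mm above the rod's origin: grip it here from above, fingers closing along y.
- holder: Grey upright square tube for the rod, fixed: 46 mm outside, 36 mm inside, rim 115 mm above the bench, foot 90 mm square. Origin on the bench under its centre. With the rod home its collar lies on the rim, the rod's origin 12 mm above the bench near the tube's axis; at the start the rod's yaw is within 0.1 rad of the holder's.
- bath: White test bath box, fixed, 150 mm tall, 256 (x) by 240 (y) mm, blue panel in front (-x). Origin on the bench under the centre of its well: a shaft 116 (x) by 68 (y) mm, open on top, floor 6 mm above the bench. The front face is 76 mm in front of the origin.
- well_mouth (a point): Centre of the well's mouth, 150 mm above the bench; axes as the bath. Each side wall has a fixed rail reaching 12 mm in (44 mm free between): a level ledge 75 mm above the bench and over it two keeper strips (underside 84, top 88 mm above the bench), one rear, one front, with a 10.5 mm gap between them where the crossbar can be lifted out.
- well_floor (a point): Centre of the well's floor. A spring stop across each rail holds back the bar in the gap: 4 N to start it, 5 N at its end 13 mm on; past 1.5 mm the bar is under the front keeper. The stop face is 8 to 36 mm in front (-x) of the well's centre, 19 to 45 mm of sliding from the bar's start: not measured, feel for it. Lifted under a keeper the bar jams.
- carrier: Steel carrier with two copper strips, 0.08 to 0.16 kg. Origin: centre of its square crossbar (60 mm along y, 6 mm thick). Wires at y +-17.5 mm (3 mm thick) lead down to a cross plate 12 by 40 mm, top 32 mm below the origin; lowest point 67 mm below. At the start the crossbar's ends lie on the rails under the keepers, along the bath's y, 78 mm above the bench.
- drip_stand: Aluminium stand, fixed: two posts 8 mm thick at y +-27 mm (46 mm free between) on a foot 90 by 100 mm, 6 mm thick; each post has an open-topped notch 16 mm wide (x), floor 92 mm above the bench, flared sides up to 113 mm. Origin on the bench at the foot's centre. The hook can drop down between the posts and back out to -x.
- drip_seat (a point): Where the crossbar's centre belongs on the drip stand: midway between the two notches, 95 mm above the bench, crossbar along the stand's y; axes as the stand.
- beaker: Bystander, leave alone: clear glass beaker, 72 mm across, 85 mm tall. Origin at the centre of its underside.
- reagent_bottle: Bystander, leave alone: amber bottle, 64 mm across, 125 mm tall. Origin at the centre of its underside.
- sample_jar: Bystander, leave alone: glass jar with a white cap, 56 mm across, 60 mm tall. Origin at the centre of its underside.
- porcelain_dish: Bystander, leave alone: white porcelain dish, 80 mm across, 30 mm tall. Origin at the centre of its underside.
- spatula: Bystander, leave alone: steel spatula, 160 mm long, lying flat. Origin at the centre of its underside.
- weight: Bystander, leave alone: brass knob weight, 36 mm across, 48 mm tall. Origin at the centre of its underside.
Mind the look-alikes: they are no part of the job. What is shaped like the hook_rod but green is not meant.

How it is judged:
By the outcome, as a careful person would: the job done as asked, in the order asked, and still so for the second after the job is handed in, with the robot touching nothing.
It also fails if it takes over 69 s, if anything falls off the work surface, if the arm or the gripper's body presses on something with over 40 N, if the wrist force passes 120 N, or if a joint passes its speed limit or range.

## Working session

There is one attempt and no reset: what is moved stays moved. The work goes in short steps, Python scripts to look and compute and a tool call to move; the robot and the scene stay as the last step left them, time stands still between calls to the robot, and variables do not carry over. Pictures are saved under pics/ and viewed, at most 10 in all, crops included, and the job is handed in when it is done.

Besides the shell and the picture viewer there is one more tool, called after "Call:" as name(argument=value, ...), one argument or row to a line, values as JSON. play_rows: Moves the arm, as the interface text tells. Its arguments: {"type":"object","properties":{"steps":{"type":"string"},"newtons":{"type":"number"}},"required":["steps"]}

```bash
mkdir -p pics; ls
cat > h.py <<'E'
import numpy as np, cv2, pickle
from cell import telemetry, vision, workorder, manip
def grab(n):
    f=vision.grab_frame(n); pickle.dump(f,open(f'/tmp/{n}.pkl','wb')); return f
def load(n): return pickle.load(open(f'/tmp/{n}.pkl','rb'))
def cam(f):
    F=f['pixels'].shape[0]/2/np.tan(np.radians(f['vfov'])/2)
    K=np.array([[F,0,f['cx']],[0,F,f['cy']],[0,0,1.]])
    R=cv2.Rodrigues(np.array(f['rvec'],float))[0]
    return K,np.array(f['dist_coeffs'],float),R,np.array(f['tvec'],float).ravel()
def rays(f,uv):
    K,d,R,t=cam(f)
    p=cv2.undistortPoints(np.array(uv,float).reshape(-1,1,2),K,d).reshape(-1,2)
    return np.c_[p,np.ones(len(p))]@R, -R.T@t
def onz(f,uv,z):
    r,c=rays(f,uv); z=np.broadcast_to(z,len(r)); s=(z-c[2])/r[:,2]; return c+r*s[:,None]
def dep(f,uv):
    r,c=rays(f,uv); D=np.array([f['depth'][int(round(v)),int(round(u))] for u,v in uv]); return c+r*D[:,None]
def cloud(f):
    h,w=f['depth'].shape; vv,uu=np.mgrid[0:h,0:w]; r,c=rays(f,np.c_[uu.ravel(),vv.ravel()])
    return (c+r*f['depth'].reshape(-1,1)).reshape(h,w,3)
def proj(f,P):
    K,d,R,t=cam(f); return cv2.projectPoints(np.array(P,float).reshape(-1,3),np.array(f['rvec'],float),t,K,d)[0].reshape(-1,2)
E
python3 - <<'E'
from h import *
for n in('top','side'):
    f=grab(n); cv2.imwrite(f'pics/{n}0.png',cv2.resize(f['pixels'],None,fx=1.5,fy=1.5,interpolation=cv2.INTER_CUBIC))
    K,d,R,t=cam(f); print(n,K[0,0],-R.T@t,R[2],d)
print(manip.grasp_offset,telemetry.read_state())
E
```

```text
pics
top 473.22774679010485 [0.43515147 0.11262167 1.33925791] [ 0.14020254 -0.018924   -0.98994198] [0.06462288 0.         0.         0.         0.        ]
side 457.57580732603594 [ 0.33382531 -0.51044624  0.91132336] [ 0.26187288  0.59452276 -0.76024028] [-0.13643753  0.          0.          0.          0.        ]
0.0187 {'time': 0.1, 'q': array([ 1.15583355,  0.33380729,  0.03988004,  1.46617623, -0.01343425,
        1.34329184, -0.0585222 ]), 'qd': array([ 1.14408063e-03, -2.59088902e-03,  1.99723980e-04, -2.47888255e-03,
        8.95299648e-04, -5.97618483e-04,  1.49824194e-05]), 'joint_torque': array([ 3.15279722e-03, -6.57811975e+01,  1.33918528e+00, -4.04704320e+01,
       -5.98000037e-02,  4.09930840e-02,  1.33089060e-05]), 'tcp_pos': array([ 0.20170543, -0.61747077,  0.22177282]), 'tcp_rot': array([-6.94012707e-04,  9.87566428e-01,  1.57200663e-01, -1.42087171e-04]), 'wrist_force': array([-0.59234718,  0.18061925, -0.48434303]), 'moment': array([-0.05347361,  0.00507174,  0.0068658 ]), 'grasp_force': 0.0, 'width': 1.0010923072715863}
```

View pics/top0.png

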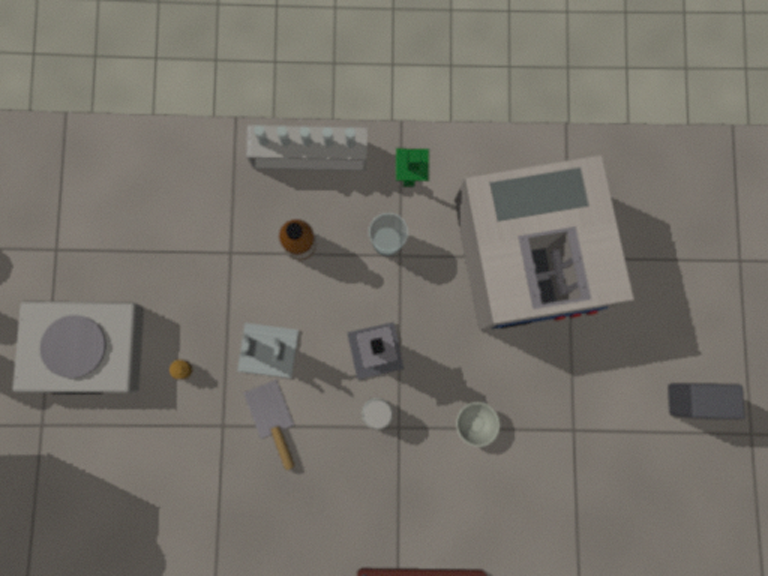

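View pics/side0.png

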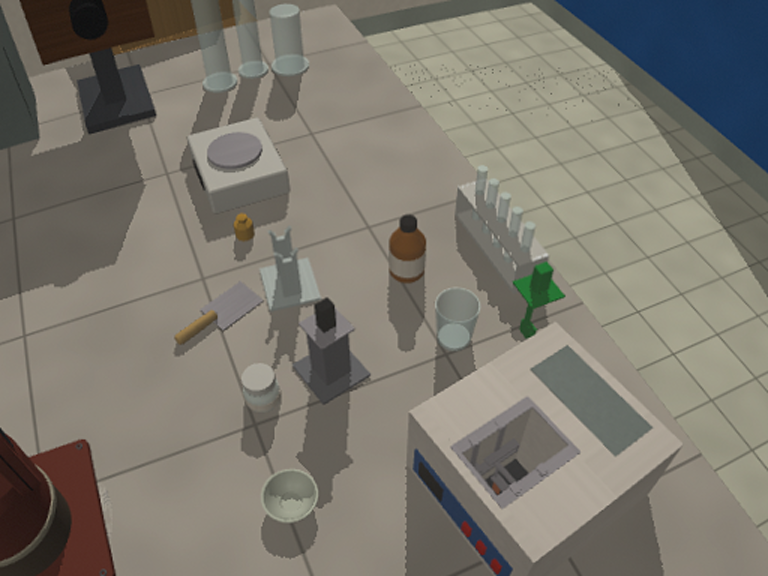

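Black-handled rod stands in the grey holder at top (377,347) / side (325,320). Its only look-alike is the green rod at top (412,165) / side (540,285), so I choose the black one. The bath is at top (545,245), its well at (555,268), and the drip stand at (268,350).

```bash
cat > m.py <<'E'
from h import *
def rect(P,name):
    (c,s,a)=cv2.minAreaRect(P[:,:2].astype(np.float32)); print(name,len(P),np.round(c,4),np.round(s,4),round(a,1))
for n in('top','side'):
    f=load(n); C=cloud(f); X,Y,Z=C[...,0],C[...,1],C[...,2]
    print(n)
    a=onz(f,[(377/1.5,347/1.5)] if n=='top' else [(325/1.5,300/1.5)],.15)[0]; print('handle~',a)
    m=(abs(X-a[0])<.06)&(abs(Y-a[1])<.06)
    rect(C[m&(abs(Z-.119)<.006)],'collar'); rect(C[m&(Z>.15)&(Z<.18)],'handle'); print(np.median(Z[m&(Z>.15)]))
    rect(C[m&(Z>.002)&(Z<.03)],'hfoot'); 
    b=onz(f,[(555/1.5,268/1.5)] if n=='top' else [(515/1.5,450/1.5)],.15)[0]; print('well~',b)
    m=(abs(X-b[0])<.25)&(abs(Y-b[1])<.25)
    k=C[m&(abs(Z-.15)<.006)]; rect(k,'bath'); print(np.median(k[:,2]))
    s=onz(f,[(268/1.5,350/1.5)] if n=='top' else [(288/1.5,285/1.5)],.0)[0]; print('stand~',s)
    m=(abs(X-s[0])<.08)&(abs(Y-s[1])<.08)
    rect(C[m&(Z>.003)&(Z<.012)],'sfoot');rect(C[m&(Z>.08)],'posts')
f=load('top');p=f['pixels'][100:220,300:430];cv2.imwrite('pics/bt.png',cv2.resize(p,None,fx=5,fy=5,interpolation=cv2.INTER_CUBIC))
f=load('side');p=f['pixels'][170:280,170:290];q=f['pixels'][260:350,290:400]
z=lambda i:cv2.resize(i,(400,int(400*i.shape[0]/i.shape[1])),interpolation=cv2.INTER_CUBIC)
o=np.zeros((400,800,3),np.uint8);a,b=z(p),z(q);o[:a.shape[0],:400]=a;o[:b.shape[0],400:]=b
cv2.imwrite('pics/cs.png',o)
E
python3 m.py
```

```text
top
handle~ [0.50067157 0.08614006 0.15      ]
collar 449 [0.5039 0.0864] [0.0598 0.0599] 14.4
handle 81 [0.5036 0.0866] [0.0235 0.0196] 15.1
0.167134971494866
hfoot 690 [0.5017 0.0864] [0.1178 0.1187] 0.7
well~ [ 0.6390512  -0.21502701  0.15      ]
bath 7928 [ 0.7126 -0.1539] [0.3141 0.3309] 10.4
0.15069324429864916
stand~ [0.50083316 0.28685836 0.        ]
sfoot 1224 [0.5009 0.2866] [0.159  0.1589] 0.5
posts 126 [0.502  0.2862] [0.0619 0.039 ] 84.3
side
handle~ [0.51044021 0.10647086 0.15      ]
collar 438 [0.5012 0.0866] [0.061  0.0609] 13.6
handle 146 [0.501  0.0865] [0.0246 0.0219] 10.8
0.1654342790801986
hfoot 780 [0.5102 0.1062] [0.1192 0.1191] 0.4
well~ [ 0.63898925 -0.21379556  0.15      ]
bath 13254 [ 0.7106 -0.1545] [0.316  0.3305] 10.6
0.15018145178192732
stand~ [4.97407608e-01 2.86914117e-01 1.11022302e-16]
sfoot 880 [0.4975 0.2863] [0.1598 0.1585] 0.0
posts 221 [0.5009 0.2877] [0.0693 0.0388] 83.1
```

View pics/bt.png

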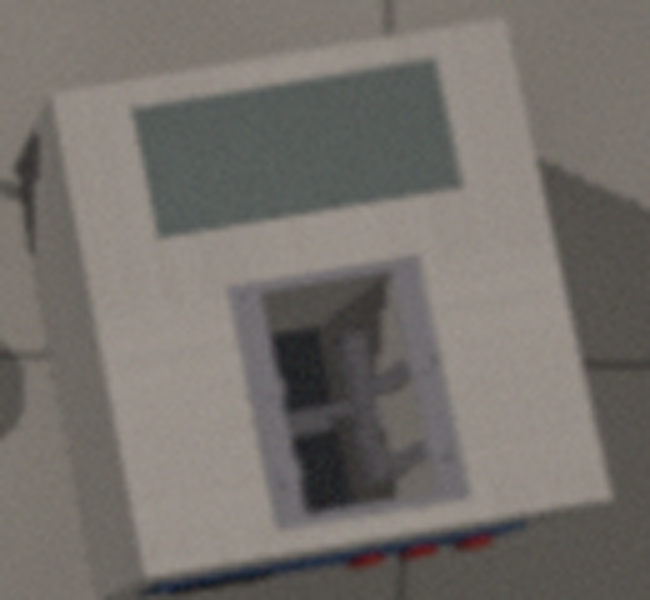

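View pics/cs.png

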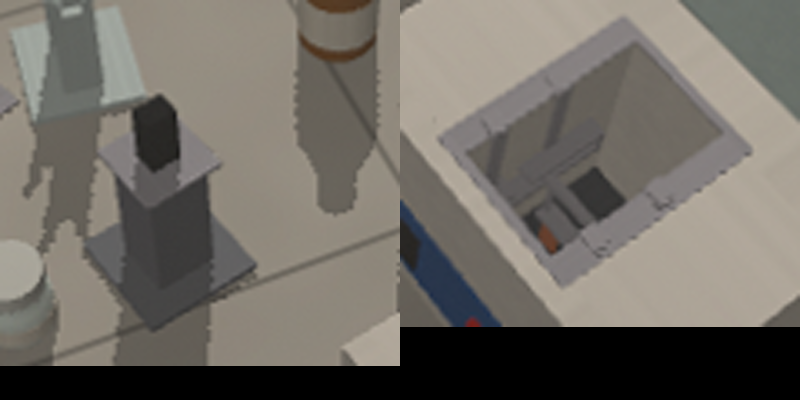

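```bash
cat > m2.py <<'E'
from h import *
def big(mask,seed):
    n,l,s,c=cv2.connectedComponentsWithStats(mask.astype(np.uint8)); k=l[int(seed[1]),int(seed[0])]
    if k==0: k=1+np.argmax(s[1:,4])
    return l==k
def rect(P,name):
    (c,s,a)=cv2.minAreaRect(P[:,:2].astype(np.float32)); print(name,len(P),np.round(c,4),np.round(s,4),round(a,1))
for n,hw,bs in(('top',(365,185),(367,130)),('side',(335,300),(400,270))):
    f=load(n); C=cloud(f); Z=C[...,2]; h,w=Z.shape
    vv,uu=np.mgrid[0:h,0:w]; pt=onz(f,np.c_[uu.ravel(),vv.ravel()],.1503).reshape(h,w,3)
    top=cv2.morphologyEx((abs(Z-.1503)<.007).astype(np.uint8),cv2.MORPH_OPEN,np.ones((3,3)))
    top=big(top,bs); rect(pt[top],n+' bath')
    hole=big((Z<.138)&(np.hypot(pt[...,0]-.639,pt[...,1]+.214)<.08),hw); rect(pt[hole],'hole')
    # bath frame
    o=np.array([.6618,-.1645]); 
    pf=onz(f,np.c_[uu.ravel(),vv.ravel()],.006).reshape(h,w,3)
    g=f['pixels'].astype(int); 
    m=(np.hypot(pf[...,0]-.5,pf[...,1]-.287)<.085)&(g.sum(2)>0)
    sf=(g[...,0]>g[...,2]+2)&m  # bluish-white foot
    sf=cv2.morphologyEx(sf.astype(np.uint8),cv2.MORPH_OPEN,np.ones((3,3)));rect(pf[sf>0],'sfoot')
    sp=(abs(C[...,0]-.501)<.05)&(abs(C[...,1]-.287)<.06)&(Z>.097); 
    P=C[sp]; a,b=P[P[:,1]>.287],P[P[:,1]<.287]; rect(a,'post+');rect(b,'post-')
E
python3 m2.py
```

```text
top bath 7976 [ 0.6919 -0.2022] [0.2564 0.2414] 10.4
hole 1080 [ 0.6398 -0.211 ] [0.1148 0.0652] 11.3
sfoot 0 [0. 0.] [0. 0.] 0.0
post+ 34 [0.5046 0.3126] [0.0077 0.0391] 81.8
post- 33 [0.4991 0.2599] [0.0086 0.0373] 83.4
side bath 13230 [ 0.6893 -0.2043] [0.2604 0.2419] 10.6
hole 1791 [ 0.6368 -0.2143] [0.1114 0.0649] 10.7
sfoot 0 [0. 0.] [0. 0.] 0.0
post+ 46 [0.5042 0.314 ] [0.0125 0.0387] 81.0
post- 46 [0.4962 0.2598] [0.011  0.0364] 87.3
```

```bash
cat > m3.py <<'E'
from h import *
yaw=.183
for n,o in(('top',(.6408,-.2117)),('side',(.6382,-.2138))):
    f=load(n);C=cloud(f);d=C[...,:2]-np.array(o);c,s=np.cos(yaw),np.sin(yaw)
    x=d[...,0]*c+d[...,1]*s;y=-d[...,0]*s+d[...,1]*c;z=C[...,2]
    # height map in bath frame
    print(n)
    for xi in range(56,-60,-4):
        r=''
        for yi in range(32,-36,-4):
            m=(abs(x*1e3-xi)<2)&(abs(y*1e3-yi)<2)&(z<.14)
            r+='  ..' if not m.any() else '%4d'%round(np.median(z[m])*1e3)
        print('%4d'%xi,r)
E
python3 m3.py
```

```text
top
  56   .. 139 134 123 113  98  88  93  94 106  27  38  81  65  81  53  74
  52   ..  ..  ..  ..  ..  ..  ..  ..  ..  ..   8   9   8   4   6  11  90
  48   ..  ..  ..  ..  ..  ..  ..  ..  ..  ..   5   8   4  10   7   6  97
  44   ..  ..  ..  ..  ..  ..  ..  ..  ..  ..   9   9   8   4   6   8  79
  40   ..  ..  ..  ..  ..  ..  ..  ..  ..  ..   7   5   7   5   9   7  74
  36   ..  ..  ..  ..  ..  ..  ..  ..  ..  ..   1   3   9  74  48  11  89
  32   ..  ..  ..  ..  ..  ..  ..  ..  ..   8   6   3   6  84  82  88  93
  28   ..  ..  ..  ..  ..  ..  ..  ..  ..  ..  10   6  10   7  72   8  91
  24   ..  ..  ..  ..  ..  ..  ..  ..  ..  ..   9   8   3  10  76  88  90
  20   ..  ..  ..  ..  ..  ..  ..  ..  ..  ..   7  12   8   6  72  84  90
  16   ..  ..  ..  ..  ..  ..  ..  ..  ..  ..   5  10   5  42  74  46  99
  12   ..  ..  ..  ..  ..  ..  ..  ..  ..  ..   1   7   6  39  84  91 100
   8   ..  ..  ..  ..  ..  ..  ..  ..  ..  ..  ..  ..  ..  89  81  86 105
   4   ..  ..  ..  ..  ..  ..  80  ..  ..  79  82  ..  82  85  87  90 114
   0   ..  ..  ..  ..  ..  84  82  81  79  81  79  79  78  6
[... 2500 characters left out ...]
..  ..  ..  ..  ..  ..  ..  ..  ..
 -24  102  88  75  ..  ..  ..  ..  ..  ..  ..  ..  ..  ..  ..  ..  ..  ..
 -28  100  88  88  ..  ..  ..  ..  ..  ..  ..  ..  ..  ..  ..  ..  ..  ..
 -32  119  88  86  89  ..  ..  ..  ..  ..  ..  ..  ..  ..  ..  ..  ..  ..
 -36  122  ..  ..  ..  ..  ..  ..  ..  ..  ..  ..  ..  ..  ..  ..  ..  ..
 -40  117  ..  ..  ..  ..  ..  ..  ..  ..  ..  ..  ..  ..  ..  ..  ..  ..
 -44  128  ..  ..  ..  ..  ..  ..  ..  ..  ..  ..  ..  ..  ..  ..  ..  ..
 -48   ..  ..  ..  ..  ..  ..  ..  ..  ..  ..  ..  ..  ..  ..  ..  ..  ..
 -52   ..  ..  ..  ..  ..  ..  ..  ..  ..  ..  ..  ..  ..  ..  ..  ..  ..
 -56   ..  ..  ..  ..  ..  ..  ..  ..  ..  ..  ..  ..  ..  ..  ..  ..  ..
```

Call:
play_rows(
  steps="1 3.5 -1.1 0 0 0 0;1 3.5 -1.1 0 0 0 0;1 3.5 -1.1 0 0 0 0;1 3.5 -1.1 0 0 0 0;1 3.5 -1.1 0 0 0 0;1 3.5 -1.1 0 0 0 0;1 3.5 -1.1 0 0 0 0;1 3.5 -1.1 0 0 0 0;1 3.5 -1.1 0 0 0 0;1 3.5 -1.1 0 0 0 0",
)

```text
time: 1.1
tcp_pos: [0.5013, -0.4035, 0.2222]
tcp_rot: [-0.0, 0.988, 0.157, -0.0]
wrist_force: [0.2, 0.2, -0.0]
width: 1.002
grasp_force: 0.0
```

Call:
play_rows(
  steps="1 1.4 -4.3 0 0 0 0;1 1.4 -4.3 0 0 0 0;1 1.4 -4.3 0 0 0 0;1 1.4 -4.3 0 0 0 0;1 1.4 -4.3 0 0 0 0;1 1.4 -4.3 0 0 0 0;1 1.4 -4.3 0 0 0 0;1 1.4 -4.3 0 0 0 0;1 1.4 -4.3 0 0 0 0;1 1.4 -4.3 0 0 0 0",
)

```text
time: 2.1
tcp_pos: [0.4994, 0.0493, 0.2225]
tcp_rot: [0.0, 0.988, 0.157, -0.0]
wrist_force: [0.5, 0.8, -0.5]
width: 1.001
grasp_force: 0.0
```

```bash
cat > go.py <<'E'
import sys
from h import *
from scipy.spatial.transform import Rotation as Ro
# usage: go.py x y z yaw  -> shift in tool axes (cm, before turning) and turn about tool axes
def to(g,yaw):
    s=telemetry.read_state(); w,x,y,z=s['tcp_rot']; R=Ro.from_quat([x,y,z,w])
    G=Ro.from_euler('z',yaw)*Ro.from_euler('x',np.pi)
    print('t',s['time'],'pos',np.round(s['tcp_pos'],4),'F',np.round(s['wrist_force'],2),'w',round(s['width'],3),'g',round(s['grasp_force'],1))
    X=R.as_matrix()[:,0]; print('yaw',np.arctan2(X[1],X[0]).round(4),'shift cm',np.round(R.inv().apply(np.array(g)-s['tcp_pos'])*100,2),'turn',np.round((R.inv()*G).as_rotvec(),4))
if __name__=='__main__': a=list(map(float,sys.argv[1:])); to(a[:3],a[3])
E
python3 go.py .5025 .0866 .2 .257
```

```text
t 2.1 pos [0.4994 0.0493 0.2225] F [ 0.54  0.85 -0.47] w 1.001 g 0.0
yaw 0.3156 shift cm [ 1.45 -3.45  2.24] turn [0.0002 0.0002 0.0586]
```

Call:
play_rows(
  steps="1 0.75 -1.75 0 0 0 0;1 0.7 -1.7 0 0 0 0;1 0 0 0 0 0 0.0586;1 0 0 2 0 0 0;1 0 0 2 0 0 0;1 0 0 2 0 0 0;1 0 0 2 0 0 0;1 0 0 1.2 0 0 0;1 0 0 0.5 0 0 0;1 0 0 0 0 0 0",
)

```text
time: 3.1
tcp_pos: [0.5028, 0.0849, 0.1253]
tcp_rot: [-0.0, 0.992, 0.128, -0.0]
wrist_force: [0.2, 0.4, -0.1]
width: 1.001
grasp_force: 0.0
```

Call:
play_rows(
  steps="-1 0 0 0 0 0 0;-1 0 0 0 0 0 0;-1 0 0 0 0 0 0;-1 0 0 0 0 0 0;-1 0 0 0 0 0 0;-1 0 0 0 0 0 0;-1 0 0 0 0 0 0;-1 0 0 0 0 0 0;-1 0 0 0 0 0 0;-1 0 0 0 0 0 0",
  newtons=60,
)

```text
time: 4.1
tcp_pos: [0.503, 0.0851, 0.1256]
tcp_rot: [-0.0, 0.992, 0.128, -0.0]
wrist_force: [0.8, 1.0, 0.0]
width: 0.227
grasp_force: 60.0
```

```bash
python3 go.py .5025 .0866 .26 .257
```

```text
t 4.1 pos [0.503  0.0851 0.1256] F [0.76 0.98 0.01] w 0.227 g 60.0
yaw 0.2574 shift cm [-1.000e-02 -1.600e-01 -1.344e+01] turn [-0.0002 -0.      0.0004]
```

Call:
play_rows(
  steps="-1 0 0 -1 0 0 0;-1 0 0 -1.5 0 0 0;-1 0 0 -2 0 0 0;-1 0 0 -2 0 0 0;-1 0 0 -2 0 0 0;-1 0 0 -2 0 0 0;-1 0 0 -2 0 0 0;-1 0 0 -2 0 0 0;-1 0 0 -1.5 0 0 0;-1 0 0 0 0 0 0",
)

```text
time: 5.1
tcp_pos: [0.5039, 0.0852, 0.2879]
tcp_rot: [0.0, 0.992, 0.128, 0.002]
wrist_force: [0.3, 0.4, -1.5]
width: 0.225
grasp_force: 60.0
```

Run:
```python
from h import *
from go import to
f=grab('side'); s=telemetry.read_state(); T=s['tcp_pos']
p=proj(f,[T-[0,0,.11]])[0]; print(p)
u,v=map(int,p); h=cloud(f)
c=f['pixels'][max(0,v-90):v+60,max(0,u-75):u+75]; cv2.imwrite('pics/rod.png',cv2.resize(c,None,fx=4,fy=4,interpolation=cv2.INTER_CUBIC))
print(max(0,u-75),max(0,v-90))
to([.63,-.22,.3],.183)
```

```text
[216.24221325 200.20285251]
141 110
t 5.15 pos [0.5033 0.085  0.2863] F [-0.81  0.71 -1.86] w 0.224 g 60.0
yaw 0.2571 shift cm [ 4.5  32.72 -1.36] turn [ 0.0002 -0.0015  0.0741]
```

View pics/rod.png

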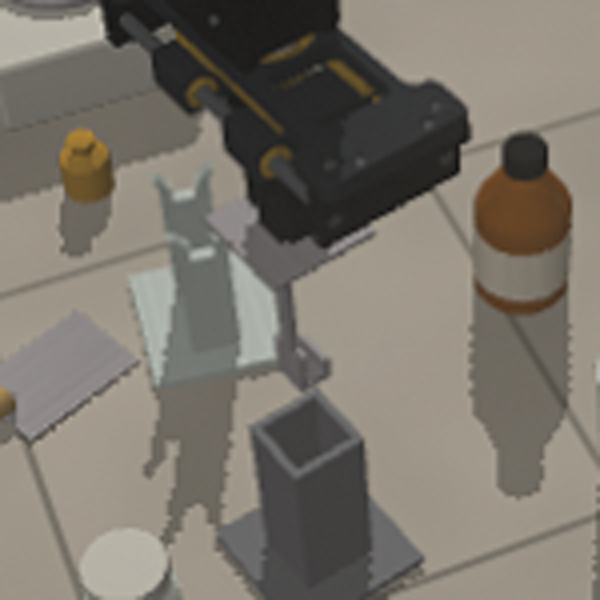

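Call:
play_rows(
  steps="-1 0.25 2 -0.5 0 0 0;-1 0.45 4 -0.5 0 0 0;-1 0.45 4 0 0 0 0;-1 0.45 4 0 0 0 0;-1 0.45 4 0 0 0 0;-1 0.45 4 0 0 0 0;-1 0.45 4 0 0 0 0;-1 0.45 4 0 0 0 0;-1 0.22 2.2 0 0 0 0.074;-1 0 0 0 0 0 0",
)

```text
time: 6.15
tcp_pos: [0.6192, -0.2217, 0.2926]
tcp_rot: [0.0, 0.996, 0.088, -0.002]
wrist_force: [-0.3, 0.5, -1.3]
width: 0.226
grasp_force: 60.0
```

Run:
```python
from h import *
from go import to
to([.6203,-.2179,.2963],.183)
s=telemetry.read_state(); T=s['tcp_pos']
for n in('side','top'):
    f=grab(n);C=cloud(f);X,Y,Z=C[...,0],C[...,1],C[...,2]
    m=(abs(X-T[0])<.05)&(abs(Y-T[1])<.05)&(abs(Z-(T[2]-.0063))<.006)
    print(n,m.sum(),cv2.minAreaRect(C[m][:,:2].astype(np.float32)) if m.sum()>5 else '')
f=load('side')
u,v=map(int,proj(f,[[.64,-.213,.15]])[0]);u0,v0=max(0,u-90),max(0,v-100)
c=f['pixels'][v0:v+50,u0:u+90].copy(); cv2.imwrite('pics/ov.png',cv2.resize(c,None,fx=4,fy=4,interpolation=cv2.INTER_CUBIC)); print(u0,v0)
print('hook pred',(proj(f,[T-[0,0,.1133]])[0]-[u0,v0])*4)
```

```text
t 6.15 pos [ 0.6192 -0.2217  0.2926] F [-0.27  0.45 -1.33] w 0.226 g 60.0
yaw 0.1756 shift cm [ 0.17 -0.36 -0.37] turn [-0.0003  0.0037 -0.0074]
side 653 ((0.6185322403907776, -0.22308877110481262), (0.06165461987257004, 0.0599813386797905), 9.621813774108887)
top 37 ((0.598275363445282, -0.2232184261083603), (0.01655537076294422, 0.05935842543840408), 8.239555358886719)
253 199
hook pred [341.85387617 404.30608217]
```

View pics/ov.png

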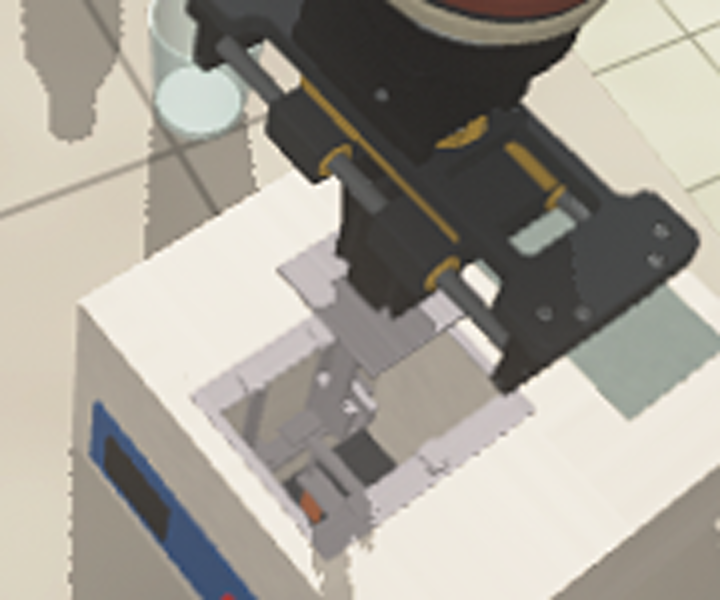

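Call:
play_rows(
  steps="-1 0.1 -0.45 0 0 0 -0.0075;-1 0 0 0 0 0 0;-1 0 0 0 0 0 0;-1 0 0 0 0 0 0;-1 0 0 0 0 0 0;-1 0 0 0 0 0 0;-1 0 0 0 0 0 0;-1 0 0 0 0 0 0;-1 0 0 0 0 0 0;-1 0 0 0 0 0 0",
)

```text
time: 7.25
tcp_pos: [0.6201, -0.2127, 0.2955]
tcp_rot: [-0.0, 0.995, 0.095, -0.0]
wrist_force: [-0.4, 0.3, -2.1]
width: 0.222
grasp_force: 60.0
```

Run:
```python
from h import *
from go import to
to([.6195,-.2168,.1716],.183)
s=telemetry.read_state(); T=s['tcp_pos']
f=grab('side');C=cloud(f);X,Y,Z=C[...,0],C[...,1],C[...,2]
m=(abs(X-T[0])<.05)&(abs(Y-T[1])<.05)&(abs(Z-(T[2]-.0063))<.006)
c,_,a=cv2.minAreaRect(C[m][:,:2].astype(np.float32)); d=np.array(c)-[.6382,-.2138]
k,s=np.cos(.183),np.sin(.183); print(c,a,d[0]*k+d[1]*s,-d[0]*s+d[1]*k)
```

```text
t 7.25 pos [ 0.6201 -0.2127  0.2955] F [-0.42  0.27 -2.06] w 0.222 g 60.0
yaw 0.1906 shift cm [-0.13  0.4  12.39] turn [-0.0001  0.      0.0076]
(0.6191184520721436, -0.21356162428855896) 11.895323753356934 -0.01871954794690536 0.003706861066508772
```

Call:
play_rows(
  steps="-1 -0.13 0.4 0 0 0 0.0076;-1 0 0 0 0 0 0;-1 0 0 1 0 0 0;-1 0 0 1.8 0 0 0;-1 0 0 1.8 0 0 0;-1 0 0 1.8 0 0 0;-1 0 0 1.8 0 0 0;-1 0 0 1 0 0 0;-1 0 0 0 0 0 0;-1 0 0 0 0 0 0",
)

```text
time: 8.3
tcp_pos: [0.6197, -0.2169, 0.2039]
tcp_rot: [0.0, 0.996, 0.091, 0.0]
wrist_force: [-0.0, -0.5, -0.1]
width: 0.222
grasp_force: 60.0
```

Run:
```python
from h import *
from go import to
to([.6195,-.2168,.1716],.183)
f=grab('side')
u,v=map(int,proj(f,[[.64,-.213,.13]])[0]);u0,v0=max(0,u-80),max(0,v-60)
c=f['pixels'][v0:v+50,u0:u+60].copy(); cv2.imwrite('pics/in.png',cv2.resize(c,None,fx=5,fy=5,interpolation=cv2.INTER_CUBIC))
```

```text
t 8.3 pos [ 0.6197 -0.2169  0.2039] F [-0.01 -0.47 -0.15] w 0.222 g 60.0
yaw 0.1831 shift cm [-0.02 -0.01  3.23] turn [ 0.0001 -0.0003  0.0001]
```

View pics/in.png

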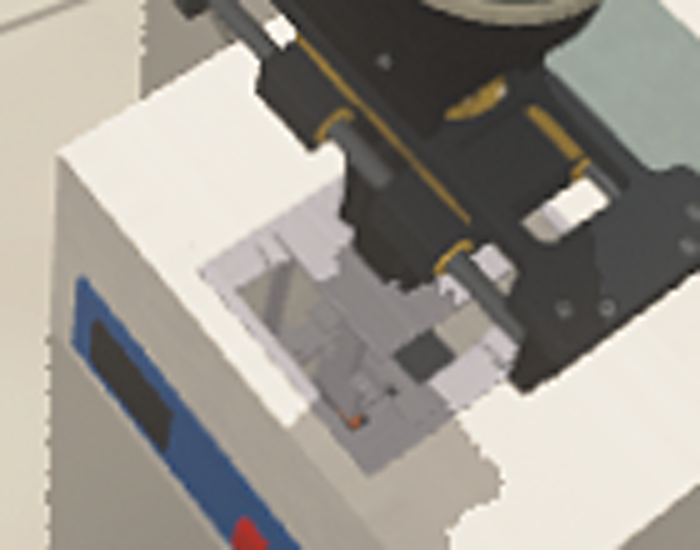

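Saddle is at 90 mm, with the hook ahead of the bar around (365,385). The collar shades the rest, so I go down with an eye on the force.

Call:
play_rows(
  steps="-1 0 0 0.4 0 0 0;-1 0 0 0.4 0 0 0;-1 0 0 0.4 0 0 0;-1 0 0 0.4 0 0 0;-1 0 0 0.4 0 0 0;-1 0 0 0.4 0 0 0;-1 0 0 0.4 0 0 0;-1 0 0 0.4 0 0 0;-1 0 0 0 0 0 0;-1 0 0 0 0 0 0",
)

```text
time: 9.35
tcp_pos: [0.6196, -0.2168, 0.1715]
tcp_rot: [-0.0, 0.996, 0.091, -0.0]
wrist_force: [-0.0, -0.3, -1.1]
width: 0.221
grasp_force: 60.0
```

Call:
play_rows(
  steps="-1 0.3 0 0 0 0 0;-1 0.3 0 0 0 0 0;-1 0.3 0 0 0 0 0;-1 0.3 0 0 0 0 0;-1 0.3 0 0 0 0 0;-1 0.3 0 0 0 0 0;-1 0.3 0 0 0 0 0;-1 0 0 0 0 0 0;-1 0 0 0 0 0 0;-1 0 0 0 0 0 0",
)

```text
time: 10.35
tcp_pos: [0.6401, -0.2131, 0.1715]
tcp_rot: [-0.0, 0.996, 0.091, -0.0]
wrist_force: [-0.7, 0.9, -1.8]
width: 0.229
grasp_force: 60.0
```

Call:
play_rows(
  steps="-1 0 0 -0.1 0 0 0;-1 0 0 -0.1 0 0 0;-1 0 0 -0.1 0 0 0;-1 0 0 -0.1 0 0 0;-1 0 0 -0.1 0 0 0;-1 0 0 0 0 0 0;-1 0 0 0 0 0 0;-1 0 0 0 0 0 0;-1 0 0 0 0 0 0;-1 0 0 0 0 0 0",
)

```text
time: 11.35
tcp_pos: [0.6402, -0.213, 0.1765]
tcp_rot: [-0.0, 0.996, 0.091, -0.0]
wrist_force: [0.4, -0.1, -2.1]
width: 0.225
grasp_force: 60.0
```

```bash
python3 go.py .64 -.213 .187 .183
```

```text
t 11.35 pos [ 0.6402 -0.213   0.1765] F [ 0.41 -0.05 -2.13] w 0.225 g 60.0
yaw 0.183 shift cm [-0.02 -0.01 -1.05] turn [-0.0001  0.0001  0.    ]
```

Call:
play_rows(
  steps="-1 0 0 -0.1 0 0 0;-1 0 0 -0.1 0 0 0;-1 0 0 -0.1 0 0 0;-1 0 0 -0.1 0 0 0;-1 0 0 -0.1 0 0 0;-1 0 0 -0.1 0 0 0;-1 0 0 -0.1 0 0 0;-1 0 0 0 0 0 0;-1 0 0 0 0 0 0;-1 0 0 0 0 0 0",
)

```text
time: 12.35
tcp_pos: [0.6402, -0.213, 0.1835]
tcp_rot: [-0.0, 0.996, 0.091, -0.0]
wrist_force: [0.3, 0.5, -2.4]
width: 0.224
grasp_force: 60.0
```

```bash
cat > F.py <<'E'
from h import *
def F(n=8):
    a=[];m=[];p=[]
    for i in range(n):
        grab('side'); s=telemetry.read_state(); a.append(s['wrist_force']);m.append(s['moment']);p.append(s['tcp_pos'])
    a=np.array(a);c,k=np.cos(.183),np.sin(.183)
    M=a.mean(0);print('bath-frame F',np.round([M[0]*c+M[1]*k,-M[0]*k+M[1]*c,M[2]],2),'sd',a.std(0).round(2),'mom',np.round(np.mean(m,0),3),'tcp',np.round(np.mean(p,0),4),'t',s['time'])
if __name__=='__main__': F()
E
python3 F.py
```

```text
bath-frame F [ 0.15 -0.02 -1.34] sd [0.46 0.54 0.42] mom [0.01  0.011 0.009] tcp [ 0.6402 -0.213   0.1835] t 12.75
```

Call:
play_rows(
  steps="-1 0 0 -0.1 0 0 0;-1 0 0 -0.1 0 0 0;-1 0 0 0 0 0 0;-1 -0.15 0 0 0 0 0;-1 -0.15 0 0 0 0 0;-1 -0.15 0 0 0 0 0;-1 -0.15 0 0 0 0 0;-1 -0.15 0 0 0 0 0;-1 -0.15 0 0 0 0 0;-1 -0.1 0 0 0 0 0",
)

```text
time: 13.75
tcp_pos: [0.6302, -0.2149, 0.1856]
tcp_rot: [-0.0, 0.996, 0.091, -0.0]
wrist_force: [0.2, 0.4, -2.2]
width: 0.224
grasp_force: 60.0
```

Run:
```python
from F import *
F(6)
def hm(n,o):
    f=grab(n); yaw=.183
    C=cloud(f);d=C[...,:2]-np.array(o);c,s=np.cos(yaw),np.sin(yaw)
    x=d[...,0]*c+d[...,1]*s;y=-d[...,0]*s+d[...,1]*c;z=C[...,2]
    for xi in range(24,-44,-4):
        print('%4d'%xi,''.join('  ..' if not (m:=(abs(x*1e3-xi)<2)&(abs(y*1e3-yi)<2)&(z<.14)).any() else '%4d'%round(np.median(z[m])*1e3) for yi in range(32,-36,-4)))
hm('side',(.6382,-.2138))
f=load('side')
u,v=map(int,proj(f,[[.63,-.215,.1]])[0])
c=f['pixels'][v-45:v+35,u-60:u+40].copy(); cv2.imwrite('pics/in2.png',cv2.resize(c,None,fx=7,fy=7,interpolation=cv2.INTER_CUBIC))
```

```text
bath-frame F [ 0.03 -0.15 -1.57] sd [0.48 0.38 0.28] mom [0.045 0.001 0.022] tcp [ 0.6302 -0.2149  0.1856] t 14.05
  24   ..  ..  ..  ..  ..  ..  ..  ..  ..  ..  ..  ..  ..  ..  ..  ..  ..
  20   26  ..  ..  ..  ..  ..  ..  ..  ..  ..  ..  ..  ..  ..  ..  ..  ..
  16   ..  ..  ..  ..  ..  ..  ..  ..  ..  ..  ..  ..  ..  ..  ..  ..  ..
  12   ..  ..  ..  ..  ..  ..  ..  ..  ..  ..  ..  ..  ..  ..  ..  ..  ..
   8   10  ..  ..  ..  ..  ..  ..  ..  ..  ..  ..  ..  ..  ..  ..  ..  ..
   4   20   4  73  ..  ..  ..  ..  ..  ..  ..  ..  ..  ..  ..  ..  ..  ..
   0    9  86  75  ..  ..  ..   5  ..  82  83  82  83  ..  ..  ..  ..  ..
  -4   88  87  84  81  81  ..  ..  ..  81  81  82  82  ..  ..  ..  ..  ..
  -8   88  87  80  68  80  29  29  27  ..  ..  82  78  ..  ..  ..  ..  ..
 -12   76  76  84  45  62  46  46  45  44  46  92  76  ..  ..  ..  ..  ..
 -16   78  75  73  ..  ..  92  94 104  85 110  94  83  ..  ..  ..  ..  ..
 -20  104  86  74  ..  ..  ..  80  92 107  95  78  82  ..  ..  ..  ..  ..
 -24   96  89  74  ..  ..  ..  ..  ..  ..  ..  ..  ..  ..  ..  ..  ..  ..
 -28  109  87  87  ..  ..  ..  ..  ..  ..  ..  ..  ..  ..  ..  ..  ..  ..
 -32  118  ..  87  87  ..  ..  ..  ..  ..  ..  ..  ..  ..  ..  ..  ..  ..
 -36  115  ..  ..  ..  ..  ..  ..  ..  ..  ..  ..  ..  ..  ..  ..  ..  ..
 -40  122  ..  ..  ..  ..  ..  ..  ..  ..  ..  ..  ..  ..  ..  ..  ..  ..
```

View pics/in2.png

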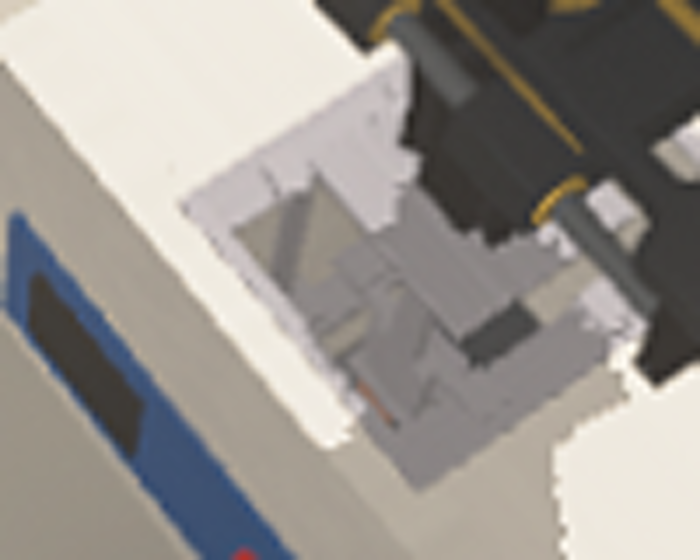

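Call:
play_rows(
  steps="-1 -0.1 0 0 0 0 0;-1 -0.1 0 0 0 0 0;-1 -0.1 0 0 0 0 0;-1 -0.1 0 0 0 0 0;-1 -0.1 0 0 0 0 0;-1 0 0 0 0 0 0;-1 0 0 0 0 0 0;-1 0 0 0 0 0 0;-1 0 0 0 0 0 0;-1 0 0 0 0 0 0",
)

```text
time: 15.1
tcp_pos: [0.6255, -0.2157, 0.1856]
tcp_rot: [-0.0, 0.996, 0.091, -0.0]
wrist_force: [-0.7, 0.2, -1.0]
width: 0.227
grasp_force: 60.0
```

Call:
play_rows(
  steps="-1 -0.1 0 0 0 0 0;-1 0 0 0 0 0 0;-1 0 0 0 0 0 0;-1 0 0 0 0 0 0;-1 0 0 0 0 0 0;-1 0 0 0 0 0 0;-1 0 0 0 0 0 0;-1 0 0 0 0 0 0;-1 0 0 0 0 0 0;-1 0 0 0 0 0 0",
)

```text
time: 16.1
tcp_pos: [0.6245, -0.2159, 0.1856]
tcp_rot: [-0.0, 0.996, 0.091, 0.0]
wrist_force: [1.3, 0.2, -1.7]
width: 0.221
grasp_force: 60.0
```

```bash
python3 F.py
```

```text
bath-frame F [ 0.28  0.22 -1.29] sd [0.58 0.36 0.47] mom [ 0.085 -0.116 -0.013] tcp [ 0.6245 -0.2159  0.1856] t 16.5
```

Call:
play_rows(
  steps="-1 -0.1 0 0 0 0 0;-1 0 0 0 0 0 0;-1 0 0 0 0 0 0;-1 0 0 0 0 0 0;-1 0 0 0 0 0 0;-1 0 0 0 0 0 0;-1 0 0 0 0 0 0;-1 0 0 0 0 0 0;-1 0 0 0 0 0 0;-1 0 0 0 0 0 0",
)

```text
time: 17.5
tcp_pos: [0.6235, -0.2161, 0.1855]
tcp_rot: [-0.0, 0.996, 0.091, -0.0]
wrist_force: [0.5, -0.3, -1.1]
width: 0.225
grasp_force: 60.0
```

```bash
python3 F.py
```

```text
bath-frame F [ 0.03  0.15 -1.56] sd [0.7  0.77 0.23] mom [ 0.04  -0.091 -0.013] tcp [ 0.6235 -0.2161  0.1855] t 17.9
```

Call:
play_rows(
  steps="-1 -0.1 0 0 0 0 0;-1 0 0 0 0 0 0;-1 0 0 0 0 0 0;-1 0 0 0 0 0 0;-1 0 0 0 0 0 0;-1 0 0 0 0 0 0;-1 0 0 0 0 0 0;-1 0 0 0 0 0 0;-1 0 0 0 0 0 0;-1 0 0 0 0 0 0",
)

```text
time: 18.9
tcp_pos: [0.6225, -0.2163, 0.1856]
tcp_rot: [-0.0, 0.996, 0.091, -0.0]
wrist_force: [0.5, 0.1, -1.7]
width: 0.224
grasp_force: 60.0
```

```bash
python3 F.py
```

```text
bath-frame F [-0.06  0.19 -1.73] sd [0.52 0.56 0.41] mom [ 0.061 -0.035  0.004] tcp [ 0.6225 -0.2163  0.1855] t 19.3
```

Call:
play_rows(
  steps="-1 -0.1 0 0 0 0 0;-1 0 0 0 0 0 0;-1 0 0 0 0 0 0;-1 0 0 0 0 0 0;-1 0 0 0 0 0 0;-1 0 0 0 0 0 0;-1 0 0 0 0 0 0;-1 0 0 0 0 0 0;-1 0 0 0 0 0 0;-1 0 0 0 0 0 0",
)

```text
time: 20.3
tcp_pos: [0.6215, -0.2165, 0.1856]
tcp_rot: [-0.0, 0.996, 0.091, -0.0]
wrist_force: [1.2, -0.2, -1.4]
width: 0.226
grasp_force: 60.0
```

```bash
python3 F.py
```

```text
bath-frame F [ 0.03  0.06 -1.7 ] sd [0.36 0.52 0.38] mom [ 0.019 -0.043 -0.004] tcp [ 0.6215 -0.2165  0.1855] t 20.7
```

Call:
play_rows(
  steps="-1 -0.1 0 0 0 0 0;-1 0 0 0 0 0 0;-1 0 0 0 0 0 0;-1 0 0 0 0 0 0;-1 0 0 0 0 0 0;-1 0 0 0 0 0 0;-1 0 0 0 0 0 0;-1 0 0 0 0 0 0;-1 0 0 0 0 0 0;-1 0 0 0 0 0 0",
)

```text
time: 21.7
tcp_pos: [0.6206, -0.2166, 0.1856]
tcp_rot: [-0.0, 0.996, 0.091, 0.0]
wrist_force: [-0.3, 0.0, -1.1]
width: 0.223
grasp_force: 60.0
```

```bash
cat > gap.py <<'E'
from F import *
F(6)
acc=[]
for i in range(4):
    f=grab('side'); C=cloud(f);d=C[...,:2]-np.array((.6382,-.2138));c,s=np.cos(.183),np.sin(.183)
    acc.append(np.stack([d[...,0]*c+d[...,1]*s,-d[...,0]*s+d[...,1]*c,C[...,2]],-1).reshape(-1,3)*1e3)
A=np.concatenate(acc); A=A[(abs(A[:,0])<58)&(abs(A[:,1])<34)&(A[:,2]<100)]
for x in range(6,-34,-2):
    r=''
    for y in (32,29,26,23,20,17,14):
        q=A[(abs(A[:,0]-x)<1)&(abs(A[:,1]-y)<1.5)]; r+='%6.1f'%np.median(q[:,2]) if len(q) else '    ..'
    print('%4d'%x,r)
E
python3 gap.py
```

```text
bath-frame F [ 0.05 -0.24 -1.35] sd [0.51 0.3  0.49] mom [ 0.043 -0.046 -0.013] tcp [ 0.6205 -0.2167  0.1856] t 22.0
   6     ..    ..    ..    ..    ..    ..    ..
   4     ..    ..    ..    ..    ..    ..    ..
   2     ..    ..    ..    ..    ..    ..    ..
   0     ..    ..    ..    ..    ..    ..    ..
  -2     ..    ..    ..    ..    ..    ..    ..
  -4     ..    ..    ..    ..    ..    ..    ..
  -6     ..    ..    ..  69.8    ..    ..    ..
  -8     ..    ..  74.2  69.5    ..    ..    ..
 -10   74.3  75.0  73.7  74.1    ..    ..    ..
 -12   86.4  86.3  86.4  85.2    ..    ..    ..
 -14   79.5  80.5  84.7  84.9  78.0    ..    ..
 -16   77.5  80.5  80.2  79.7  80.0  80.5    ..
 -18   89.2  78.9  80.2  80.1  62.0  77.5  80.6
 -20   95.2    ..  77.4  76.2  79.2  79.6    ..
 -22   86.3  87.6  80.9  71.7  79.8  79.9    ..
 -24   88.1  88.5  81.2  76.5    ..    ..    ..
 -26   87.0  87.4  87.2  76.3    ..    ..    ..
 -28   88.0  87.3  86.9  87.5    ..    ..    ..
 -30   90.8  88.9  87.3  87.6    ..    ..    ..
 -32   95.1    ..  87.5  90.3    ..    ..    ..
```

Call:
play_rows(
  steps="-1 -0.07 0 0 0 0 0;-1 0 0 0 0 0 0;-1 0 0 0 0 0 0;-1 0 0 0 0 0 0;-1 0 0 0 0 0 0;-1 0 0 0 0 0 0;-1 0 0 0 0 0 0;-1 0 0 0 0 0 0;-1 0 0 0 0 0 0;-1 0 0 0 0 0 0",
)

```text
time: 23.2
tcp_pos: [0.6198, -0.2168, 0.1856]
tcp_rot: [-0.0, 0.996, 0.091, 0.0]
wrist_force: [1.7, 0.3, -2.4]
width: 0.227
grasp_force: 60.0
```

```bash
python3 F.py
```

```text
bath-frame F [ 0.53  0.03 -1.23] sd [0.47 0.43 0.43] mom [ 0.047 -0.122  0.009] tcp [ 0.6199 -0.2168  0.1856] t 23.6
```

Call:
play_rows(
  steps="-1 -0.05 0 0 0 0 0;-1 0 0 0 0 0 0;-1 0 0 0 0 0 0;-1 0 0 0 0 0 0;-1 0 0 0 0 0 0;-1 0 0 0 0 0 0;-1 0 0 0 0 0 0;-1 0 0 0 0 0 0;-1 0 0 0 0 0 0;-1 0 0 0 0 0 0",
)

```text
time: 24.6
tcp_pos: [0.6194, -0.2169, 0.1856]
tcp_rot: [-0.0, 0.996, 0.091, 0.0]
wrist_force: [0.3, 0.5, -2.1]
width: 0.227
grasp_force: 60.0
```

```bash
python3 F.py
```

```text
bath-frame F [ 0.49 -0.05 -1.54] sd [0.56 0.27 0.49] mom [ 0.074 -0.163  0.004] tcp [ 0.6194 -0.2169  0.1856] t 25.0
```

Call:
play_rows(
  steps="-1 -0.05 0 0 0 0 0;-1 0 0 0 0 0 0;-1 0 0 0 0 0 0;-1 0 0 0 0 0 0;-1 0 0 0 0 0 0;-1 0 0 0 0 0 0;-1 0 0 0 0 0 0;-1 0 0 0 0 0 0;-1 0 0 0 0 0 0;-1 0 0 0 0 0 0",
)

```text
time: 26.0
tcp_pos: [0.6189, -0.217, 0.1856]
tcp_rot: [-0.0, 0.996, 0.091, -0.0]
wrist_force: [0.7, 0.4, -1.3]
width: 0.225
grasp_force: 60.0
```

```bash
python3 F.py
```

```text
bath-frame F [ 0.51  0.03 -1.14] sd [0.34 0.42 0.39] mom [ 0.078 -0.166 -0.01 ] tcp [ 0.6189 -0.217   0.1856] t 26.4
```

Call:
play_rows(
  steps="-1 -0.05 0 0 0 0 0;-1 0 0 0 0 0 0;-1 0 0 0 0 0 0;-1 0 0 0 0 0 0;-1 0 0 0 0 0 0;-1 0 0 0 0 0 0;-1 0 0 0 0 0 0;-1 0 0 0 0 0 0;-1 0 0 0 0 0 0;-1 0 0 0 0 0 0",
)

```text
time: 27.4
tcp_pos: [0.6184, -0.217, 0.1855]
tcp_rot: [-0.0, 0.996, 0.091, -0.0]
wrist_force: [1.5, 1.0, -1.8]
width: 0.226
grasp_force: 60.0
```

```bash
python3 gap.py
```

```text
bath-frame F [ 0.54 -0.09 -1.47] sd [0.59 0.55 0.53] mom [ 0.073 -0.205  0.005] tcp [ 0.6184 -0.2171  0.1856] t 27.7
   6     ..    ..    ..    ..    ..    ..    ..
   4     ..    ..    ..    ..    ..    ..    ..
   2     ..    ..    ..    ..    ..    ..    ..
   0     ..    ..    ..    ..    ..    ..    ..
  -2     ..    ..    ..    ..    ..    ..    ..
  -4     ..    ..    ..    ..    ..    ..    ..
  -6     ..    ..    ..    ..    ..    ..    ..
  -8     ..    ..    ..  67.2    ..    ..    ..
 -10   75.6  73.8  73.6  74.6    ..    ..    ..
 -12   76.0  74.7  74.6  72.3    ..    ..    ..
 -14   76.1  75.0  75.0  77.7    ..    ..    ..
 -16   81.1  80.6  78.4  79.4  79.7  79.9    ..
 -18   80.3  79.9  80.4  80.5  80.5  80.4  82.8
 -20     ..  81.1  82.7  80.9  79.4  80.1  81.8
 -22   86.8  86.8  76.3  74.1  74.9  79.1  80.9
 -24   88.0  86.8  86.8  76.3  81.3  77.8    ..
 -26   88.9  87.8  87.7  77.0    ..    ..    ..
 -28   89.1  88.0  87.9  85.8    ..    ..    ..
 -30   92.9  87.8  86.6  86.9  90.5    ..    ..
 -32   93.7    ..    ..  90.3  89.1    ..    ..
```

Call:
play_rows(
  steps="-1 -0.06 0 0 0 0 0;-1 0 0 0 0 0 0;-1 0 0 0 0 0 0;-1 0 0 0 0 0 0;-1 0 0 0 0 0 0;-1 0 0 0 0 0 0;-1 0 0 0 0 0 0;-1 0 0 0 0 0 0;-1 0 0 0 0 0 0;-1 0 0 0 0 0 0",
)

```text
time: 28.9
tcp_pos: [0.6179, -0.2171, 0.1856]
tcp_rot: [-0.0, 0.996, 0.091, 0.0]
wrist_force: [1.9, 0.4, -1.8]
width: 0.226
grasp_force: 60.0
```

```bash
python3 -c "
from F import *
F(6)"
```

```text
bath-frame F [ 2.38 -0.49 -2.57] sd [0.21 0.31 0.6 ] mom [ 0.18  -0.784  0.026] tcp [ 0.6178 -0.2171  0.1856] t 29.2
```

Call:
play_rows(
  steps="-1 0.05 0 0 0 0 0;-1 0 0 -0.1 0 0 0;-1 0 0 -0.1 0 0 0;-1 0 0 -0.1 0 0 0;-1 0 0 -0.1 0 0 0;-1 0 0 -0.1 0 0 0;-1 0 0 -0.1 0 0 0;-1 0 0 -0.1 0 0 0;-1 0 0 -0.1 0 0 0;-1 0 0 0 0 0 0",
)

```text
time: 30.2
tcp_pos: [0.6182, -0.2172, 0.1937]
tcp_rot: [0.0, 0.996, 0.091, -0.0]
wrist_force: [-0.3, -0.6, -1.8]
width: 0.224
grasp_force: 60.0
```

```bash
python3 -c "
from F import *
F(6)"
```

```text
bath-frame F [ 0.31  0.27 -2.96] sd [0.41 0.43 0.82] mom [-0.002 -0.072  0.016] tcp [ 0.6182 -0.2171  0.1936] t 30.5
```

Call:
play_rows(
  steps="-1 0 0 -0.15 0 0 0;-1 0 0 -0.15 0 0 0;-1 0 0 -0.15 0 0 0;-1 0 0 -0.2 0 0 0;-1 0 0 -0.3 0 0 0;-1 0 0 -0.5 0 0 0;-1 0 0 -0.8 0 0 0;-1 0 0 -1 0 0 0;-1 0 0 -1 0 0 0;-1 0 0 -1 0 0 0",
)

```text
time: 31.5
tcp_pos: [0.6184, -0.2171, 0.2474]
tcp_rot: [0.0, 0.996, 0.091, 0.0]
wrist_force: [-0.7, 0.4, -3.0]
width: 0.227
grasp_force: 60.0
```

Call:
play_rows(
  steps="-1 0 0 -1.2 0 0 0;-1 0 0 -1.4 0 0 0;-1 0 0 -1.5 0 0 0;-1 0 0 -1.5 0 0 0;-1 0 0 -1.5 0 0 0;-1 0 0 -1.5 0 0 0;-1 0 0 -1.3 0 0 0;-1 0 0 -1 0 0 0;-1 0 0 -0.6 0 0 0;-1 0 0 0 0 0 0",
)

```text
time: 32.5
tcp_pos: [0.6185, -0.2171, 0.3618]
tcp_rot: [0.0, 0.996, 0.091, 0.0]
wrist_force: [-0.4, -0.3, -2.7]
width: 0.228
grasp_force: 60.0
```

Run:
```python
from h import *
from go import to
to([.5015,.2855,.36],-.12)
f=grab('side'); s=telemetry.read_state(); u,v=map(int,proj(f,[s['tcp_pos']-[0,0,.13]])[0])
c=f['pixels'][max(0,v-80):v+70,max(0,u-80):u+80]; cv2.imwrite('pics/lift.png',cv2.resize(c,None,fx=4,fy=4,interpolation=cv2.INTER_CUBIC))
```

```text
t 32.5 pos [ 0.6185 -0.2171  0.3618] F [-0.36 -0.34 -2.67] w 0.228 g 60.0
yaw 0.1831 shift cm [ -2.36 -51.55   0.16] turn [ 2.000e-04 -9.000e-04  3.031e-01]
```

View pics/lift.png

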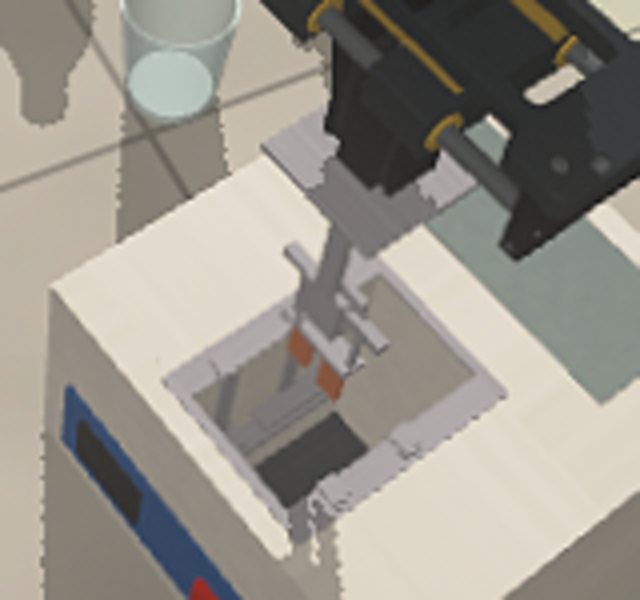

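The carrier hangs on the hook, its crossbar running from (290,248) to (385,345) in the crop, free of the well. Next I carry it to the stand.

Call:
play_rows(
  steps="-1 -0.15 -1 0 0 0 0;-1 -0.15 -2 0 0 0 0;-1 -0.15 -3 0 0 0 0;-1 -0.15 -3.5 0 0 0 0;-1 -0.15 -3.5 0 0 0 0;-1 -0.15 -3.5 0 0 0 0;-1 -0.15 -3.5 0 0 0 0;-1 -0.15 -3.5 0 0 0 0;-1 -0.15 -3.5 0 0 0 0;-1 -0.15 -3.5 0 0 0 0",
)

```text
time: 33.55
tcp_pos: [0.5461, 0.0831, 0.361]
tcp_rot: [0.0, 0.996, 0.092, -0.0]
wrist_force: [0.9, -0.4, -2.9]
width: 0.227
grasp_force: 60.0
```

Call:
play_rows(
  steps="-1 -0.15 -3.5 0 0 0 0;-1 -0.15 -3.5 0 0 0 0;-1 -0.15 -3.5 0 0 0 0;-1 -0.15 -3.5 0 0 0 0;-1 -0.15 -3 0 0 0 0;-1 -0.15 -2.5 0 0 0 0;-1 -0.15 -1.5 0 0 0 0;-1 0 0 0 0 0 0.06;-1 0 0 0 0 0 0.06;-1 0 0 0 0 0 0.06",
)

```text
time: 34.55
tcp_pos: [0.4985, 0.2849, 0.3608]
tcp_rot: [0.0, 1.0, 0.001, -0.0]
wrist_force: [-0.1, -0.7, -2.2]
width: 0.228
grasp_force: 60.0
```

Call:
play_rows(
  steps="-1 0 0 0 0 0 0.06;-1 0 0 0 0 0 0.06;-1 0 0 0 0 0 0;-1 0 0 0 0 0 0;-1 0 0 0 0 0 0;-1 0 0 0 0 0 0;-1 0 0 0 0 0 0;-1 0 0 0 0 0 0;-1 0 0 0 0 0 0;-1 0 0 0 0 0 0",
)

```text
time: 35.55
tcp_pos: [0.4994, 0.2847, 0.3611]
tcp_rot: [-0.0, 0.998, -0.058, -0.0]
wrist_force: [-0.2, 0.4, -2.9]
width: 0.226
grasp_force: 60.0
```

```bash
cat > st.py <<'E'
from h import *
from go import to
to([.4995,.2851,.28],-.12)
s=telemetry.read_state(); T=s['tcp_pos']; zb=T[2]-.1136
A=[]
for i in range(3):
    f=grab('side'); C=cloud(f).reshape(-1,3); A.append(C)
C=np.concatenate(A)
m=(np.hypot(C[:,0]-T[0],C[:,1]-T[1])<.045)&(C[:,2]<zb+.0095)&(C[:,2]>zb-.002); P=C[m]
c,k=np.cos(-.12),np.sin(-.12); d=P[:,:2]-[.5002,.2869]; x=d[:,0]*c+d[:,1]*k; y=-d[:,0]*k+d[:,1]*c
for lo,hi in((-34,-26),(-26,-18),(-18,-12),(12,18),(18,26),(26,34)):
    q=(y*1e3>lo)&(y*1e3<hi); print(lo,hi,q.sum(),np.round(np.percentile(x[q]*1e3,[5,50,95]),1) if q.sum() else '',np.round(np.percentile(P[q,2],[50,95]),4) if q.sum() else '')
print('y range',np.percentile(y*1e3,[0.5,99.5]))
m=(np.hypot(C[:,0]-T[0],C[:,1]-T[1])<.05)&(abs(C[:,2]-(T[2]-.0063))<.006)
(cc,sz,a)=cv2.minAreaRect(C[m][:,:2].astype(np.float32)); d=np.array(cc)-[.5002,.2869]; print('collar in stand',np.round([d[0]*c+d[1]*k,-d[0]*k+d[1]*c],4),sz,a)
E
python3 st.py
```

```text
t 35.55 pos [0.4994 0.2847 0.3611] F [-0.24  0.41 -2.9 ] w 0.226 g 60.0
yaw -0.1168 shift cm [ 0.   -0.04  8.11] turn [-0.0001  0.0001  0.0032]
-34 -26 37 [-1.1  2.1  4.7] [0.2516 0.2554]
-26 -18 22 [-1.1  2.1  4.5] [0.2534 0.255 ]
-18 -12 75 [-10.1  -1.2   8.3] [0.252 0.256]
12 18 12 [-0.4  1.4  4.4] [0.253  0.2552]
18 26 25 [-1.6  1.2  3.6] [0.2534 0.2556]
26 34 5 [-0.2  2.1  4.4] [0.2528 0.2539]
y range [-33.42157227  27.71497478]
collar in stand [-0.0004 -0.0047] (0.0648474171757698, 0.05935075134038925) 83.28848266601562
```

Call:
play_rows(
  steps="-1 -0.15 -0.3 0.5 0 0 0.003;-1 0 0 0.9 0 0 0;-1 0 0 1 0 0 0;-1 0 0 1 0 0 0;-1 0 0 1 0 0 0;-1 0 0 0.9 0 0 0;-1 0 0 0.5 0 0 0;-1 0 0 0 0 0 0;-1 0 0 0 0 0 0;-1 0 0 0 0 0 0",
)

```text
time: 36.7
tcp_pos: [0.4985, 0.288, 0.3036]
tcp_rot: [-0.0, 0.998, -0.06, 0.0]
wrist_force: [-0.3, -0.5, -2.2]
width: 0.225
grasp_force: 60.0
```

```bash
cat >> st.py <<'E'
f=load('side')
p=proj(f,[[.5,.287,.14]])[0]; u,v=map(int,p); u0,v0=u-55,v-50
c=f['pixels'][v0:v+50,u0:u+45]; cv2.imwrite('pics/st_%d.png'%(s['time']*100),cv2.resize(c,None,fx=6,fy=6,interpolation=cv2.INTER_CUBIC)); print('pics/st_%d.png'%(s['time']*100),u0,v0)
# copper strips vs posts
hsv=cv2.cvtColor(f['pixels'],cv2.COLOR_BGR2HSV)
P=cloud(f); d=P[...,:2]-[.5002,.2869]; x=(d[...,0]*c_+d[...,1]*k_)*1e3 if 0 else None
E
python3 st.py; ls pics
```

```text
t 36.7 pos [0.4985 0.288  0.3036] F [-0.31 -0.53 -2.21] w 0.225 g 60.0
yaw -0.1199 shift cm [0.13 0.28 2.36] turn [-0.0006 -0.0007  0.0001]
-34 -26 24 [-1.7  0.8  3.4] [0.1942 0.1962]
-26 -18 21 [-2.1  0.2  3.1] [0.1952 0.1982]
-18 -12 30 [-10.9  -0.7   5.5] [0.1943 0.1975]
12 18 16 [-2.4 -0.1  2.5] [0.1951 0.1962]
18 26 19 [-1.6  0.3  3.4] [0.1953 0.1982]
26 34 12 [-2.5  1.   2.9] [0.1952 0.197 ]
y range [-30.64286364  30.82350229]
collar in stand [-0.0021 -0.0065] (0.05280928313732147, 0.060550324618816376) 82.93865966796875
pics/st_3670.png 131 101
bt.png
cs.png
in.png
in2.png
lift.png
ov.png
rod.png
side0.png
st_3670.png
top0.png
```

Run:
```python
from h import *
A=[]
for i in range(5): A.append(cloud(grab('side')).reshape(-1,3))
P=np.concatenate(A); c,k=np.cos(-.12),np.sin(-.12); d=P[:,:2]-[.5002,.2869]
x=(d[:,0]*c+d[:,1]*k)*1e3;y=(-d[:,0]*k+d[:,1]*c)*1e3;z=P[:,2]*1e3
T=telemetry.read_state(); zb=(T['tcp_pos'][2]-.1106)*1e3; print('bar z',zb,T['time'])
for nm,lo,hi,xl in(('posts',60,100,14),('post tops',103,116,16),('bar',zb-2,zb+7,6),('plate',zb-46,zb-30,9),('strips',zb-66,zb-48,9)):
    q=(z>lo)&(z<hi)&(abs(x)<xl)&(abs(y)<40); h,e=np.histogram(y[q],np.arange(-38,40,2)); print(nm,q.sum()); print(dict((int(a),int(b)) for a,b in zip(e,h) if b))
```

```text
bar z 192.5608136085744 37.1
posts 1209
{-36: 1, -34: 42, -32: 251, -30: 232, -28: 76, -26: 15, -24: 10, -22: 9, 18: 4, 20: 59, 22: 231, 24: 191, 26: 61, 28: 10, 30: 14, 32: 2, 34: 1}
post tops 254
{-34: 5, -32: 32, -30: 32, -28: 35, -26: 15, -24: 20, -22: 2, 20: 7, 22: 33, 24: 24, 26: 17, 28: 19, 30: 10, 32: 2, 34: 1}
bar 310
{-34: 3, -32: 10, -30: 15, -28: 9, -26: 8, -24: 5, -22: 10, -20: 10, -18: 12, -16: 3, -14: 15, -12: 19, -10: 11, -8: 16, -6: 13, -4: 10, -2: 7, 0: 13, 2: 10, 4: 11, 6: 6, 8: 13, 10: 9, 12: 5, 14: 9, 16: 5, 18: 11, 20: 7, 22: 8, 24: 9, 26: 4, 28: 11, 30: 2, 32: 1}
plate 177
{-20: 13, -18: 25, -16: 13, -14: 13, -12: 11, -10: 11, -8: 8, -6: 8, -4: 10, -2: 10, 0: 9, 2: 5, 4: 4, 6: 9, 8: 8, 10: 9, 12: 8, 14: 3}
strips 56
{-18: 3, -16: 16, -14: 13, -12: 8, -10: 2, -8: 3, -6: 1, -4: 3, 4: 3, 6: 4}
```

Call:
play_rows(
  steps="-1 0 -0.1 0 0 0 0;-1 0 0 0 0 0 0;-1 0 0 0.5 0 0 0;-1 0 0 1 0 0 0;-1 0 0 1 0 0 0;-1 0 0 1 0 0 0;-1 0 0 1 0 0 0;-1 0 0 0.5 0 0 0;-1 0 0 0 0 0 0;-1 0 0 0 0 0 0",
)

```text
time: 38.1
tcp_pos: [0.4985, 0.2889, 0.2533]
tcp_rot: [-0.0, 0.998, -0.06, 0.0]
wrist_force: [0.1, 0.5, -2.5]
width: 0.227
grasp_force: 60.0
```

Call:
play_rows(
  steps="-1 0 0 0.4 0 0 0;-1 0 0 0.6 0 0 0;-1 0 0 0.6 0 0 0;-1 0 0 0.6 0 0 0;-1 0 0 0.6 0 0 0;-1 0 0 0.6 0 0 0;-1 0 0 0.5 0 0 0;-1 0 0 0.3 0 0 0;-1 0 0 0 0 0 0;-1 0 0 0 0 0 0",
)

```text
time: 39.1
tcp_pos: [0.4985, 0.2889, 0.2112]
tcp_rot: [-0.0, 0.998, -0.06, 0.0]
wrist_force: [0.1, -1.0, -2.2]
width: 0.224
grasp_force: 60.0
```

```bash
python3 -c "
from F import *
F(4)"; python3 st.py
```

```text
bath-frame F [ 0.03 -0.14 -1.9 ] sd [0.27 0.52 0.63] mom [0.026 0.006 0.034] tcp [0.4986 0.2889 0.2114] t 39.3
t 39.3 pos [0.4986 0.2889 0.2114] F [-0.17 -0.15 -2.93] w 0.227 g 60.0
yaw -0.12 shift cm [ 0.14  0.37 -6.86] turn [-0.0003 -0.0004  0.    ]
-34 -26 77 [-14.1   0.5  13.2] [0.1021 0.1067]
-26 -18 25 [-8.5  0.6 11.5] [0.1044 0.106 ]
-18 -12 17 [-5.7  0.7  3.7] [0.1036 0.1047]
12 18 18 [-1.5  1.3  4.3] [0.1038 0.1064]
18 26 66 [-14.8   9.5  16. ] [0.1022 0.1063]
26 34 31 [-11.9   1.9   9.7] [0.1039 0.1061]
y range [-32.93607512  32.28742381]
collar in stand [-0.0013 -0.0138] (0.037645936012268066, 0.060784563422203064) 81.98040771484375
pics/st_3929.png 131 101
```

Call:
play_rows(
  steps="-1 0 0 0.15 0 0 0;-1 0 0 0.15 0 0 0;-1 0 0 0.15 0 0 0;-1 0 0 0.15 0 0 0;-1 0 0 0.15 0 0 0;-1 0 0 0.15 0 0 0;-1 0 0 0.1 0 0 0;-1 0 0 0 0 0 0;-1 0 0 0 0 0 0;-1 0 0 0 0 0 0",
)

```text
time: 40.45
tcp_pos: [0.4985, 0.2889, 0.2012]
tcp_rot: [-0.0, 0.998, -0.06, 0.0]
wrist_force: [0.8, -0.4, -1.5]
width: 0.228
grasp_force: 60.0
```

```bash
python3 -c "
from F import *
F(5)"; python3 st.py
```

```text
bath-frame F [ 0.27 -0.11 -1.98] sd [0.75 0.47 0.58] mom [ 0.027  0.03  -0.023] tcp [0.4985 0.2888 0.2011] t 40.7
t 40.7 pos [0.4984 0.2888 0.2011] F [-0.41 -0.21 -2.21] w 0.225 g 60.0
yaw -0.1199 shift cm [ 0.15  0.36 -7.89] turn [-0.0001 -0.      0.0001]
-34 -26 116 [-13.8   0.2  13.8] [0.0914 0.096 ]
-26 -18 21 [-15.1  -2.9   5.5] [0.0915 0.0954]
-18 -12 1 [5.4 5.4 5.4] [0.0969 0.0969]
12 18 3 [-8.6  8.   8. ] [0.0961 0.0963]
18 26 59 [-13.9   4.8  14.7] [0.0916 0.0966]
26 34 22 [-15.4   2.   10. ] [0.0932 0.0959]
y range [-33.07612311  31.67687496]
collar in stand [-0.0013 -0.0117] (0.041589267551898956, 0.06118950620293617) 82.13101196289062
pics/st_4070.png 131 101
```

```bash
cat > bar.py <<'E'
from h import *
A=[]
for i in range(4): A.append(cloud(grab('side')).reshape(-1,3))
P=np.concatenate(A); c,k=np.cos(-.12),np.sin(-.12); d=P[:,:2]-[.5002,.2869]
x=(d[:,0]*c+d[:,1]*k)*1e3;y=(-d[:,0]*k+d[:,1]*c)*1e3;z=P[:,2]*1e3
for a in range(-32,33,4):
    q=(abs(x-.5)<6)&(abs(y-a)<2)&(z>85)&(z<104); print(a,q.sum(),np.round(np.percentile(z[q],[25,50,75,95]),1) if q.sum() else '',np.round(np.median(x[q]),1) if q.sum() else '')
s=telemetry.read_state(); print(s['time'],s['wrist_force'])
E
python3 bar.py
```

```text
-32 25 [88.5 90.5 92.3 93.7] -1.4
-28 53 [87.1 92.  94.2 99.3] 0.8
-24 29 [ 92.2  93.3  98.4 100.3] 0.3
-20 10 [ 91.8  97.8  98.8 101. ] -1.0
-16 7 [ 97.7  98.   99.4 100.2] -0.1
-12 17 [ 88.6  95.6  99.5 100.4] 0.4
-8 38 [ 88.1  94.   98.4 100.9] 2.3
-4 25 [89.1 97.3 98.9 99.8] 0.0
0 19 [ 93.4  97.8  99.3 101.4] 2.7
4 23 [ 92.9  97.1  98.1 100.3] -1.0
8 22 [ 96.1  97.7  98.6 101. ] 0.7
12 15 [ 97.   98.2  98.9 100.4] 2.9
16 13 [ 97.2  98.7  99.3 100.2] -1.2
20 12 [96.7 97.2 99.3 99.9] 0.4
24 22 [ 92.4  95.2  99.9 100.9] 0.0
28 26 [ 94.   96.1  99.4 101.5] 0.8
32 8 [ 96.3  98.1  99.4 100.3] 0.3
41.05 [ 0.84891435 -0.33276674 -1.08892857]
```

Call:
play_rows(
  steps="-1 0 0 0.3 0 0 0;-1 0 0 0.3 0 0 0;-1 0 0 0.3 0 0 0;-1 0 0 0 0 0 0;-1 0 0 0 0 0 0;-1 -0.3 0 0 0 0 0;-1 -0.3 0 0 0 0 0;-1 -0.4 0 0 0 0 0;-1 -0.5 0 0 0 0 0;-1 -0.5 0 0 0 0 0",
)

```text
time: 42.05
tcp_pos: [0.478, 0.2913, 0.1921]
tcp_rot: [-0.0, 0.998, -0.06, 0.0]
wrist_force: [-0.1, -0.2, -1.4]
width: 0.224
grasp_force: 60.0
```

Call:
play_rows(
  steps="-1 -1 0 0 0 0 0;-1 -1.5 0 0 0 0 0;-1 -1.5 0 0 0 0 0;-1 -1 0 0 0 0 0;-1 0 0 -1 0 0 0;-1 0 0 -2 0 0 0;-1 0 0 -2.5 0 0 0;-1 0 0 -2.5 0 0 0;-1 0 0 -1.5 0 0 0;-1 0 0 0 0 0 0",
)

```text
time: 43.05
tcp_pos: [0.43, 0.2978, 0.2894]
tcp_rot: [-0.001, 0.998, -0.06, 0.002]
wrist_force: [0.0, -0.1, -3.4]
width: 0.225
grasp_force: 60.0
```

```bash
python3 bar.py; python3 go.py .503 .0851 .2876 .257
```

```text
-32 22 [88.9 90.8 92.3 93.7] 0.9
-28 51 [88.  91.9 94.4 99. ] 0.8
-24 25 [92.8 94.1 97.7 99.6] 0.2
-20 10 [ 97.7  98.3  99.3 100.2] 0.3
-16 6 [ 97.7  98.7  99.5 100.6] -0.3
-12 7 [ 97.7  99.3 100.7 101.5] 0.4
-8 15 [ 96.3  98.6  98.9 100.2] 1.2
-4 15 [ 97.1  98.   99.2 100.7] 1.5
0 8 [ 98.2  98.9  99.6 100.1] 2.8
4 15 [95.6 96.6 98.4 99.6] 1.0
8 14 [96.7 98.2 98.9 99.4] 0.7
12 8 [ 97.8  98.5  99.3 100.2] 2.6
16 18 [ 98.   98.1  99.5 101.8] 0.9
20 13 [ 94.9  97.   99.4 100. ] -0.6
24 24 [ 90.6  95.   99.3 100.8] 0.5
28 23 [ 92.7  94.   98.2 100.1] -1.5
32 14 [93.4 97.1 98.7 99.5] 1.5
43.25 [-1.43233264 -0.03044265 -1.79826715]
t 43.25 pos [0.4286 0.2967 0.2857] F [-1.43 -0.03 -1.8 ] w 0.22 g 60.0
yaw -0.1201 shift cm [ 9.92 20.12 -0.18] turn [ 0.0008  0.0017 -0.3771]
```

Call:
play_rows(
  steps="-1 0.7 1.4 -0.2 0 0 0;-1 1.4 2.8 0 0 0 0;-1 1.6 3.4 0 0 0 0;-1 1.6 3.4 0 0 0 0;-1 1.6 3.4 0 0 0 0;-1 1.6 3.0 0 0 0 0;-1 1.42 2.72 0 0 0 0;-1 0 0 0 0 0 -0.125;-1 0 0 0 0 0 -0.126;-1 0 0 0 0 0 -0.126",
)

```text
time: 44.25
tcp_pos: [0.5029, 0.0851, 0.2877]
tcp_rot: [-0.0, 0.991, 0.13, -0.001]
wrist_force: [0.3, 0.0, -2.2]
width: 0.225
grasp_force: 60.0
```

Call:
play_rows(
  steps="-1 0 0 0 0 0 0;-1 0 0 0 0 0 0;-1 0 0 0 0 0 0;-1 0 0 0 0 0 0;-1 0 0 0 0 0 0;-1 0 0 0 0 0 0;-1 0 0 0 0 0 0;-1 0 0 0 0 0 0;-1 0 0 0 0 0 0;-1 0 0 0 0 0 0",
)

```text
time: 45.25
tcp_pos: [0.5033, 0.0856, 0.2891]
tcp_rot: [-0.0, 0.992, 0.128, -0.0]
wrist_force: [-0.2, -0.0, -1.7]
width: 0.227
grasp_force: 60.0
```

```bash
cat > col.py <<'E'
from h import *
from go import to
to([.503,.0851,.1256],.257)
T=telemetry.read_state()['tcp_pos']
C=np.concatenate([cloud(grab('side')).reshape(-1,3) for i in range(3)])
m=(np.hypot(C[:,0]-T[0],C[:,1]-T[1])<.05)&(abs(C[:,2]-(T[2]-.0063))<.007); Q=C[m]
print('collar side',cv2.minAreaRect(Q[:,:2].astype(np.float32)))
A=np.c_[Q[:,:2]-Q[:,:2].mean(0),np.ones(len(Q))]; print('plane slope,z',np.linalg.lstsq(A,Q[:,2],rcond=None)[0],'tcp z',T[2])
for lo,hi in((.05,.08),(.085,.112)):
    m=(np.hypot(C[:,0]-T[0],C[:,1]-T[1])<.03)&(C[:,2]>T[2]-hi)&(C[:,2]<T[2]-lo); print('shank',lo,m.sum(),np.median(C[m],0).round(4))
E
python3 col.py
```

```text
t 45.25 pos [0.5033 0.0856 0.2891] F [-0.15 -0.01 -1.67] w 0.227 g 60.0
yaw 0.257 shift cm [-0.04  0.04 16.35] turn [-0.  0. -0.]
collar side ((0.5014942288398743, 0.08470799028873444), (0.05989450588822365, 0.06287118792533875), 15.554398536682129)
plane slope,z [-0.00456155  0.00469364  0.28272879] tcp z 0.2890634093244331
shank 0.05 140 [0.4943 0.0798 0.2246]
shank 0.085 303 [0.4971 0.0806 0.1859]
```

Call:
play_rows(
  steps="-1 -0.04 0.04 1 0 0 0;-1 0 0 1.7 0 0 0;-1 0 0 2 0 0 0;-1 0 0 2 0 0 0;-1 0 0 2 0 0 0;-1 0 0 2 0 0 0;-1 0 0 2 0 0 0;-1 0 0 1.5 0 0 0;-1 0 0 1 0 0 0;-1 0 0 0 0 0 0",
)

```text
time: 46.4
tcp_pos: [0.502, 0.0848, 0.1355]
tcp_rot: [-0.0, 0.992, 0.128, -0.001]
wrist_force: [0.5, -0.6, -1.7]
width: 0.225
grasp_force: 60.0
```

Call:
play_rows(
  steps="-1 0 0 0.3 0 0 0;-1 0 0 0.3 0 0 0;-1 0 0 0.2 0 0 0;-1 0 0 0.2 0 0 0;-1 0 0 0.1 0 0 0;-1 0 0 0 0 0 0;-1 0 0 0 0 0 0;-1 0 0 0 0 0 0;-1 0 0 0 0 0 0;-1 0 0 0 0 0 0",
)

```text
time: 47.4
tcp_pos: [0.5031, 0.0851, 0.1261]
tcp_rot: [-0.0, 0.992, 0.128, 0.0]
wrist_force: [0.2, 0.0, -1.3]
width: 0.227
grasp_force: 60.0
```

```bash
python3 go.py .503 .0851 .1256 .257
```

```text
t 47.4 pos [0.5031 0.0851 0.1261] F [ 0.18  0.02 -1.26] w 0.227 g 60.0
yaw 0.2571 shift cm [-0.01 -0.    0.05] turn [-0.     -0.0001  0.0001]
```

Half a millimetre to go, then I open and rise.

Call:
play_rows(
  steps="-1 0 0 0.05 0 0 0;-1 0 0 0 0 0 0;-1 0 0 0 0 0 0;0.2 0 0 0 0 0 0;0.2 0 0 0 0 0 0;0.2 0 0 0 0 0 0;0.6 0 0 0 0 0 0;0.6 0 0 0 0 0 0;0.6 0 0 0 0 0 0;0.6 0 0 0 0 0 0",
)

```text
time: 48.4
tcp_pos: [0.5031, 0.0851, 0.1256]
tcp_rot: [-0.0, 0.992, 0.128, 0.0]
wrist_force: [0.4, 1.3, -0.3]
width: 0.752
grasp_force: 0.0
```

Call:
play_rows(
  steps="0.6 0 0 -0.5 0 0 0;0.6 0 0 -1 0 0 0;0.6 0 0 -2 0 0 0;0.6 0 0 -2 0 0 0;0.6 0 0 -2 0 0 0;0.6 0 0 -2 0 0 0;0.6 0 0 -2 0 0 0;0.6 0 0 -2 0 0 0;0.6 0 0 -1 0 0 0;0.6 0 0 0 0 0 0",
)

```text
time: 49.4
tcp_pos: [0.5038, 0.0853, 0.2723]
tcp_rot: [0.0, 0.992, 0.128, 0.001]
wrist_force: [0.1, 0.3, 0.1]
width: 0.802
grasp_force: 0.0
```

Call:
play_rows(
  steps="0.6 0 3 0 0 0 0;0.6 0 3 0 0 0 0;0.6 0 3 0 0 0 0;0.6 0 3 0 0 0 0;0.6 0 3 0 0 0 0;0.6 0 3 0 0 0 0;0.6 0 3 0 0 0 0;0.6 0 0 0 0 0 0;0.6 0 0 0 0 0 0;0.6 0 0 0 0 0 0",
)

```text
time: 50.4
tcp_pos: [0.5562, -0.1167, 0.27]
tcp_rot: [-0.0, 0.992, 0.129, -0.0]
wrist_force: [-0.9, 0.9, 0.4]
width: 0.806
grasp_force: 0.0
```

```bash
python3 - <<'E'
from h import *
f=grab('side'); C=cloud(f);X,Y,Z=C[...,0],C[...,1],C[...,2]
m=(np.hypot(X-.501,Y-.0865)<.045)&(abs(Z-.119)<.006);print('collar',cv2.minAreaRect(C[m][:,:2].astype(np.float32)),np.median(Z[m]))
m=(np.hypot(X-.501,Y-.0865)<.03)&(Z>.15);print('handle top',np.median(Z[m]),m.sum())
c=f['pixels'][120:290,120:310]; cv2.imwrite('pics/end.png',cv2.resize(c,None,fx=3.5,fy=3.5,interpolation=cv2.INTER_CUBIC))
E
python3 bar.py
```

```text
collar ((0.5022847652435303, 0.08419656753540039), (0.06146271526813507, 0.06254905462265015), 14.112051963806152) 0.11933836144486165
handle top 0.16574408189126988 145
-32 30 [88.4 89.3 92.6 94.4] -1.3
-28 44 [89.6 92.2 94.7 98.1] -0.2
-24 28 [ 92.1  94.3  98.7 100.7] -0.6
-20 10 [93.6 98.3 99.  99.9] 1.5
-16 5 [ 99.   99.4 100.4 100.5] -0.3
-12 7 [97.4 97.6 98.3 99.6] 0.6
-8 15 [ 97.   98.1  98.9 100.9] 1.2
-4 12 [ 97.7  98.   99.  101.4] 1.9
0 12 [ 97.8  98.2  99.2 100.8] 2.6
4 19 [ 96.6  98.3  99.3 100.5] -0.9
8 7 [ 97.6  98.9  99.8 100.2] 1.7
12 10 [ 97.8  98.6  99.3 100.1] 1.5
16 15 [97.3 97.9 98.4 98.9] 1.2
20 18 [ 88.2  97.9  99.4 100.6] -0.6
24 22 [ 88.1  90.8  97.8 100.3] -0.8
28 29 [ 92.5  93.8  98.5 100.4] -1.6
32 15 [ 96.4  97.7  98.6 100.2] 1.5
50.65 [ 0.00643983 -0.27313075  0.40009572]
```

View pics/end.png

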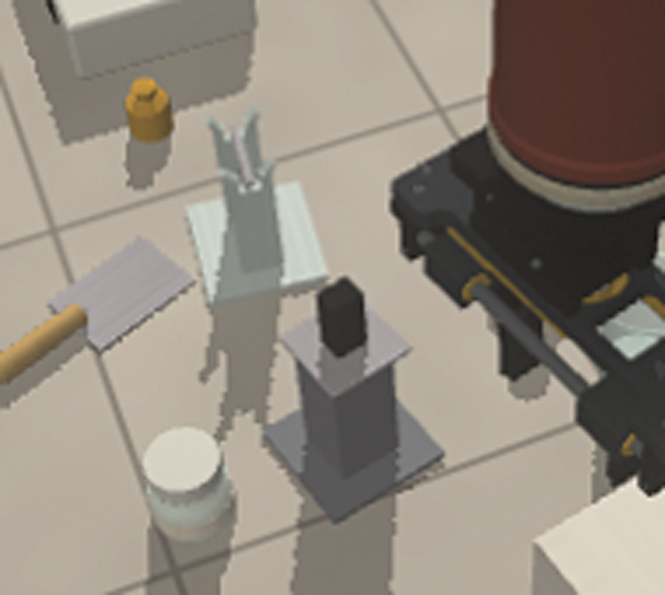

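The crossbar lies in both notches, around (245,165). The rod is home with its collar flat on the rim at (345,345), and the gripper is clear, so I hand in.

```bash
python3 -c "
from cell import workorder
print(workorder.hand_in())"
```

```text
the job is handed in; nothing more can be done
None
```

The carrier hangs by its crossbar in the drip stand's notches, the hook rod is back in its holder with its collar on the rim, and the job is handed in at about 51 s; the hand-in gave no verdict.

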